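# Pack the bench-dog set into its caddy

### The job

Pack the bench-dog set into its four-part wooden caddy: the round-headed dog in the round well, the square-headed dog in the square well, the T-shaped fence stop in the long well and the plain round collar over the post. Set each down gently so that it rests on the floor of its place, upright as it stands now (dogs head down), and let go. The levelling foot and the hexagonal nut belong to the saw: leave both standing where they are.

Things in the scene. Friction and masses are not known exactly. Their poses are not given: they have to be found in the camera images.
- round_dog: Round bench dog, bare aluminium, standing upside down on its broad head: round head 36 mm across and 12 mm high at the bottom, above it a round shank 20 mm across up to 62 mm (free to grip from 14 to 62 mm). About 0.16 kg. Origin: centre of the underside; z up along the shank.
- square_dog: Square-headed bench dog, bare aluminium, standing upside down on its head: square head 40 x 40 mm and 12 mm high at the bottom, above it a round shank 20 mm across up to 62 mm. About 0.18 kg. Origin: centre of the underside; x and y along the head's sides, z up.
- fence_stop: Fence stop of bare aluminium in the shape of an upside-down T: foot 64 mm long (x) x 26 mm wide (y) x 10 mm high, on its middle a standing web 64 mm long (x), 12 mm thick (y), up to 42 mm. About 0.12 kg. Origin: centre of the underside; z up.
- collar: Plain round collar (short tube) of bare aluminium, outside 50 mm, hole 30 mm, 30 mm high, lying flat with its hole upright. About 0.12 kg. Origin: centre of the underside; z up.
- levelling_foot: Look-alike that stays: levelling foot of the saw, bare aluminium, a disc 54 mm across and 10 mm high with a thin stud 12 mm across standing up to 60 mm. Origin: centre of the underside.
- hex_nut: Look-alike that stays: big hexagonal nut of the saw, bare aluminium, 54 mm across flats, 24 mm high, hole 34 mm. Origin: centre of the underside.
- round_well: The round well of the caddy. One of four fixed plywood inserts (dark rims), 96 mm square, two by two in any order, 100 mm apart, in a square tray 214 mm wide, 16 mm high. Origin: centre of its underside, 6 mm above the bench; z up. Floor of the well 5 mm above the origin; round rim inside 60 mm, outside 70 mm, its top 17 mm above the origin.
- square_well: The square well of the caddy. One of four fixed plywood inserts (dark rims), 96 mm square, two by two in any order, 100 mm apart, in a square tray 214 mm wide, 16 mm high. Origin: centre of its underside, 6 mm above the bench; z up. Floor of the well 5 mm above the origin; square rim inside 64 x 64 mm along x and y, wall 5 mm, its top 17 mm above the origin.
- long_well: The long well of the caddy. One of four fixed plywood inserts (dark rims), 96 mm square, two by two in any order, 100 mm apart, in a square tray 214 mm wide, 16 mm high. Origin: centre of its underside, 6 mm above the bench; z up. Floor of the well 5 mm above the origin; oblong rim inside 84 mm along x and 46 mm along y, wall 5 mm, its top 17 mm above the origin.
- post: The post of the caddy. One of four fixed plywood inserts (dark rims), 96 mm square, two by two in any order, 100 mm apart, in a square tray 214 mm wide, 16 mm high. Origin: centre of its underside, 6 mm above the bench; z up. A slab 12 mm thick with an upright round post 12 mm across on its centre, post top 34 mm above the origin; the collar rests on the slab, 12 mm above the origin.
Things that resemble listed ones, but are neither listed nor needed, are in the scene too. What is shaped like the round_dog but black is not meant. Leave any green look-alike of the square_dog alone.

How it is judged:
By the outcome, as a careful person would: the job done as asked, in the order asked, and still so for the second after the job is handed in, with the robot touching nothing.
It also fails if it takes over 128 s, if anything falls off the work surface, if the arm or the gripper's body presses on something with over 40 N, if the wrist force passes 120 N, or if a joint passes its speed limit or range.

### The arm

A 7-joint arm with a two-finger parallel gripper is mounted at the origin on the work surface. World frame = base frame: x ahead of the robot, y to its left, z up, the work surface at z = 0. Lengths are in m, angles in rad, forces in N, time in s.
With the tool pointing down it reaches from about 0.4 to 0.85 m from the base axis. Payload 10.4 kg.
Tool frame: the origin (TCP) lies on the centre line of the jaws, within the pads' length; the fingertips stand 17 mm ahead of it and the grasp point (between the pads) lies 2 mm behind it; z points along the fingers, y is the line along which they close (so a half turn about z gives the same grasp; the last joint's range is limited). The gripper opens to 85 mm and grips with 20 to 120 N. Pads are 22 mm wide; open, the fingers measure 114 mm over their backs; the gripper's body (76 mm by 85 mm) begins 54 mm behind the grasp point. The pads swing forward as they close: fully open they stand 13 mm farther back than shut.
Start: joints at [1.283, 0.332, -0.065, 1.46, 0.022, 1.35, -0.088], TCP at [0.164, -0.603, 0.22] pointing down, gripper open.
Joint ranges: [-2.6, 2.6], [-0.5, 2.12], [-1.47, 1.34], [0.16, 2.42], [-1.27, 4.41], [0.06, 2.06], [-2.6, 2.6]. Speed limits (rad/s): [2.22, 2.22, 2.79, 2.79, 3.14, 3.14, 3.14].

### API

Orientations are given as a unit quaternion [x, y, z, w].
In Python, from workcell import get_obs, optics, job gives the robot as it stands. The module is installed in compiled form; this text tells all that it offers.
- The arm moves only by the tool send_rows, never from a script. Its argument "plan" is a list that holds one entry, the list of rows, each a list of 7 numbers: the turn, a rotation vector about the tool's x, y, z in units of 1.5 rad (1.0 is 1.5 rad), then the shift along the tool's x, y, z in units of 20 cm (1.0 is 20 cm), then the opening, from 0 (shut) to 1 (fully open). A call has 1 to 20 rows; each row shifts and turns the commanded pose from where the row before left it, along the tool's axes as they then stand; what a row does not reach is not made up. A row lasts 1/12 s, in which the tool goes at most 41.7 mm and 7.16 degrees, less where a joint would pass 70% of its speed; a pose out of reach is approached as far as the arm can. A call with a number of a shift or a turn outside -1 to 1 is refused whole. A call with a gripper value outside its range is refused whole. The fingers move at their own pace and stop on an object; "squeeze" is the grip in N (left out, the last holds). Time passes only in rows, so rows that do not move let the fingers close. It gives the time, the measured TCP pose, the force, the opening and the grip force at its end, in the units of the state.
- get_obs(): the state, without advancing time (a new reading comes with each control period).
- optics.camera(name): name is "scene" or "top" or "wrist"; returns the picture (400x640x3 uint8, red, green, blue); there is no depth.
- optics.get_calibration(name): a dict with "intrinsics" (3x3 intrinsics, pixels), "world_from_camera" (4x4, takes a point from camera to world coordinates); the wrist camera has in their place "T_tool_cam" (4x4, takes a point from camera to tool coordinates, whose origin is the TCP and whose axes are the flange's). Camera axes: x right, y up, looking along -z (the intrinsics and any distortion apply to the point x, -y, -z); pixel columns grow to the right and rows downward; lengths in m; the calibration is good to about 2 mm. A picture is of the moment at which its call begins: read the wrist's pose just before it. get_calibration takes no time and is no camera call.
- job.hand_in(): hands the job in; it is judged then, once.
The state is a dict: "clock": time; "joint_pos": joint angles; "joint_velocities": joint speeds; "tau": joint torques, N m; "position": TCP position; "ee_rot": TCP orientation; "ft_force": force on the tool from outside, world axes, zero at the start; "torque": the same for the moment, N m; "grip_width": opening from 0.0 (shut) to 1.0 (fully open); "grasp_force": force on a finger pad.
Only numpy, scipy, OpenCV 4.12 (cv2) and the standard library are available. Lean on these libraries where they do the work, as an engineer would, in place of code of your own. Each camera call takes 0.05 s, during which the arm holds its last target. There are 200 camera calls.

## Working session

There is one attempt and no reset: what is moved stays moved. The work goes in short steps, Python scripts to look and compute and a tool call to move; the robot and the scene stay as the last step left them, time stands still between calls to the robot, and variables do not carry over. Pictures are saved under pics/ and viewed, at most 14 in all, crops included, and the job is handed in when it is done.

Besides the shell and the picture viewer there is one more tool, called after "Call:" as a command line: name --argument value ..., lists and objects as JSON in quotes. send_rows: Moves the arm, as the interface text tells. Its arguments: {"type":"object","properties":{"plan":{"type":"array"},"squeeze":{"type":"number"}},"required":["plan"]}

```bash
mkdir -p pics; python3 - <<'E'
from workcell import get_obs, optics
import cv2
for n in ["scene","top","wrist"]:
    o=get_obs()
    im=optics.camera(n); cv2.imwrite(f"pics/{n}0.png",im[:,:,::-1])
    c=optics.get_calibration(n); print(n,{k:(v.round(4).tolist() if hasattr(v,'round') else v) for k,v in c.items()})
print(get_obs())
E
```

```text
scene {'intrinsics': [[395.5204, 0.0, 319.9075], [0.0, 395.5204, 202.0356], [0.0, 0.0, 1.0]], 'world_from_camera': [[0.8711, -0.2868, 0.3986, 0.8954], [0.4906, 0.4736, -0.7314, -0.6345], [0.021, 0.8327, 0.5533, 0.5276], [0.0, 0.0, 0.0, 1.0]]}
top {'intrinsics': [[448.318, 0.0, 322.3353], [0.0, 448.318, 193.6202], [0.0, 0.0, 1.0]], 'world_from_camera': [[-0.0026, 0.9982, -0.0599, 0.4803], [-0.9999, -0.0031, -0.0096, 0.0069], [-0.0098, 0.0599, 0.9982, 1.2915], [0.0, 0.0, 0.0, 1.0]]}
wrist {'intrinsics': [[302.5274, 0.0, 316.8102], [0.0, 302.5274, 201.326], [0.0, 0.0, 1.0]], 'T_tool_cam': [[-0.0001, 0.9606, 0.2778, 0.0704], [1.0, 0.0001, 0.0, -0.0], [0.0, 0.2778, -0.9606, -0.1543], [0.0, 0.0, 0.0, 1.0]]}
{'clock': 0.15, 'joint_pos': array([ 1.28341359,  0.3327027 , -0.06470691,  1.46074034,  0.02159969,
        1.34990151, -0.08849373]), 'joint_velocities': array([ 3.02359731e-04, -4.14962749e-03,  1.10127914e-03, -2.48759111e-03,
       -6.28513583e-05,  3.85627873e-04,  7.07234988e-04]), 'tau': array([ 1.74131550e-03, -6.25828099e+01,  4.98770946e-02, -3.91854286e+01,
        1.63420237e-02,  7.56825786e-03, -2.99625856e-05]), 'position': array([ 0.16348923, -0.60293425,  0.21951756]), 'ee_rot': array([ 9.91246972e-01,  1.32019548e-01, -9.11077313e-05, -5.20379784e-04]), 'ft_force': array([-0.54815217,  0.51962942, -0.92772196]), 'torque': array([ 0.01132662,  0.02530132, -0.01250081]), 'grasp_force': 0.0, 'grip_width': 1.0022320719215543}
```

View pics/top0.png

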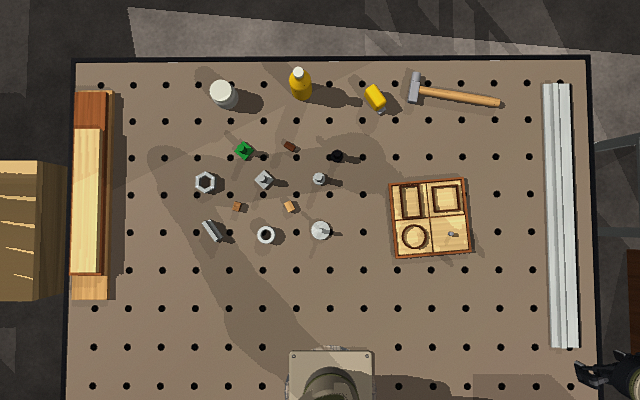

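View pics/scene0.png

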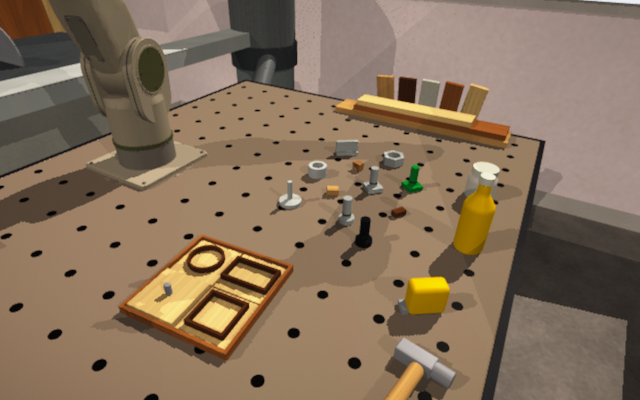

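The top view shows the tray at (430,217): long well upper left, square well upper right, round well lower left, post lower right. The parts are at round dog (319,179), square dog (264,180), fence stop (212,231), collar (266,235), foot (320,230) and nut (205,182). Next I'll enlarge crops of both areas.

```bash
python3 - <<'E'
import cv2
im=cv2.imread("pics/top0.png")
def crop(r0,c0,h,w,k,n): cv2.imwrite(n,cv2.resize(im[r0:r0+h,c0:c0+w],None,fx=k,fy=k,interpolation=cv2.INTER_CUBIC))
crop(160,190,100,150,5,"pics/c1.png")
crop(168,380,100,100,6,"pics/c2.png")
E
```

```text
(no output)
```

View pics/c1.png

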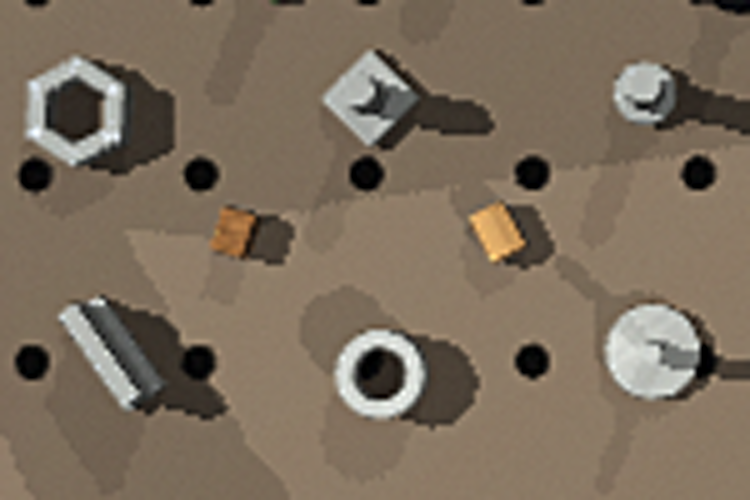

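View pics/c2.png

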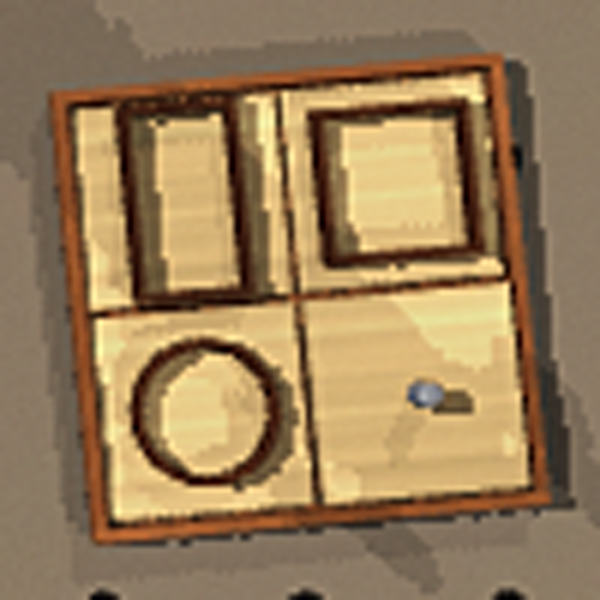

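The crops give these positions. In c1: round head (643,93), square head corners L(322,98) T(373,48) R(420,98) B(372,146), web top strip from (67,313) to (133,404), collar top (380,373). In c2: rim corners and post top, plus the round rim centre (207,411). Converting these to world coordinates.

```bash
cat > h.py <<'E'
import numpy as np
from workcell import get_obs, optics
from scipy.spatial.transform import Rotation as R
def ray(cal,T,px,z):
    K=cal["intrinsics"]; u,v=px
    d=np.array([(u-K[0,2])/K[0,0],-(v-K[1,2])/K[1,1],-1.]); d=T[:3,:3]@d; o=T[:3,3]
    return o+d*(z-o[2])/d[2]
def top(px,z): c=optics.get_calibration("top"); return ray(c,c["world_from_camera"],px,z)
def to_pix(p,o,k): return ((p[0]+.5)/k-.5+o[0],(p[1]+.5)/k-.5+o[1])
def goto(x,y,z,yaw=None,p=None,cy=None):
    """prints turn units (about tool z) needed, then tool-frame shift units after that turn"""
    o=get_obs(); Rm=R.from_quat(o["ee_rot"]).as_matrix(); p=o["position"]
    y0=np.arctan2(Rm[1,0],Rm[0,0]); yaw=y0 if yaw is None else np.radians(yaw)
    turn=-((yaw-y0+np.pi)%(2*np.pi)-np.pi)
    Rn=np.column_stack([[np.cos(yaw),np.sin(yaw),0],[np.sin(yaw),-np.cos(yaw),0],[0,0,-1]])
    s=Rn.T@(np.array([x,y,z])-p)/.2
    print("at",p.round(4),"yaw",np.degrees(y0).round(1),"tilt",(Rm[:,2]).round(4),"turn",(turn/1.5).round(3),"shift",s.round(3))
E
python3 - <<'E'
from h import *
a=lambda p,z:top(to_pix(p,(190,160),5),z).round(4)
b=lambda p,z:top(to_pix(p,(380,168),6),z).round(4)
print("rd",a((643,93),.012))
s=[a(p,.012) for p in[(322,98),(373,48),(420,98),(372,146)]];print("sd",np.mean(s,0),[np.degrees(np.arctan2(*(s[i+1]-s[i])[1::-1])) for i in range(3)])
f=[a(p,.042) for p in[(67,313),(133,404)]];print("fs",np.mean(f,0),np.degrees(np.arctan2(*(f[1]-f[0])[1::-1])),np.linalg.norm(f[1]-f[0]))
print("col",a((380,373),.03))
t=[b(p,.016) for p in[(52,93),(500,58),(548,500),(97,540)]];c=np.mean(t,0);print("tray",c,[np.degrees(np.arctan2(*(t[(i+1)%4]-t[i])[1::-1])) for i in range(4)],[np.linalg.norm(t[(i+1)%4]-t[i]) for i in range(4)])
print("post",b((425,394),.04),"round",b((207,411),.023))
print("long",b((185,200),.023),"sq",b((398,183),.023))
E
```

```text
rd [0.6013 0.031  0.012 ]
sd [0.5993   0.186675 0.012   ] [np.float64(-45.396504255133074), np.float64(-136.84101620692456), np.float64(135.10436378168876)]
fs [0.4511  0.33325 0.042  ] -143.4576072125331 0.06298102888965848
col [0.4423 0.1787 0.03  ]
tray [ 0.4894  -0.28415  0.016  ] [np.float64(-85.72090126696553), np.float64(-175.0385600863812), np.float64(94.93590211513977), np.float64(5.067028940896059)] [np.float64(0.21309401680948245), np.float64(0.20928416089135837), np.float64(0.21268873971134436), np.float64(0.21172741910295892)]
post [ 0.4441 -0.336   0.04  ] round [ 0.4359 -0.2386  0.023 ]
long [ 0.5349 -0.2297  0.023 ] sq [ 0.5427 -0.3299  0.023 ]
```

```bash
python3 - <<'E'
from h import *
goto(.6013,.031,.16)
E
```

```text
at [ 0.1635 -0.6029  0.2195] yaw 15.2 tilt [-3.e-04  1.e-03 -1.e+00] turn -0.0 shift [ 2.942 -2.486  0.298]
```

Call:
send_rows --plan '[[[0, 0, 0, 0.147, -0.124, 0, 1], [0, 0, 0, 0.147, -0.124, 0, 1], [0, 0, 0, 0.147, -0.124, 0, 1], [0, 0, 0, 0.147, -0.124, 0, 1], [0, 0, 0, 0.147, -0.124, 0, 1], [0, 0, 0, 0.147, -0.124, 0, 1], [0, 0, 0, 0.147, -0.124, 0, 1], [0, 0, 0, 0.147, -0.124, 0, 1], [0, 0, 0, 0.147, -0.124, 0, 1], [0, 0, 0, 0.147, -0.124, 0, 1], [0, 0, 0, 0.147, -0.124, 0, 1], [0, 0, 0, 0.147, -0.124, 0, 1], [0, 0, 0, 0.147, -0.124, 0, 1], [0, 0, 0, 0.147, -0.124, 0, 1], [0, 0, 0, 0.147, -0.124, 0, 1], [0, 0, 0, 0.147, -0.124, 0, 1], [0, 0, 0, 0.147, -0.124, 0, 1], [0, 0, 0, 0.147, -0.124, 0, 1], [0, 0, 0, 0.147, -0.124, 0, 1], [0, 0, 0, 0.147, -0.124, 0, 1]]]' --squeeze 35

```text
clock: 1.82
position: [0.602, 0.0308, 0.2199]
ee_rot: [0.991, 0.132, -0.0, 0.0]
ft_force: [0.1, -0.2, 0.7]
grip_width: 1.001
grasp_force: 0.0
```

Call:
send_rows --plan '[[[0, 0, 0, 0, 0, 0.1, 0.6], [0, 0, 0, 0, 0, 0.1, 0.6], [0, 0, 0, 0, 0, 0.1, 0.6], [0, 0, 0, 0, 0, 0, 0.6], [0, 0, 0, 0, 0, 0, 0.6]]]'

```text
clock: 2.23
position: [0.6006, 0.0292, 0.1595]
ee_rot: [0.991, 0.132, -0.001, -0.0]
ft_force: [0.7, -0.0, 1.6]
grip_width: 0.606
grasp_force: 0.0
```

```bash
python3 - <<'E'
from h import *
import cv2
goto(.6013,.031,.038)
im=optics.camera("wrist"); cv2.imwrite("pics/w1.png",im[:,:,::-1])
o=get_obs();T=np.eye(4);T[:3,:3]=R.from_quat(o["ee_rot"]).as_matrix();T[:3,3]=o["position"]
c=optics.get_calibration("wrist");np.save("T.npy",T@c["T_tool_cam"])
for z in(.012,.062):
    q=np.linalg.inv(T@c["T_tool_cam"])@[.6013,.031,z,1];K=c["intrinsics"];print(K[0,0]*q[0]/-q[2]+K[0,2],-K[1,1]*q[1]/-q[2]+K[1,2])
E
```

```text
at [0.6006 0.0292 0.1595] yaw 15.2 tilt [-0.0022 -0.     -1.    ] turn -0.0 shift [ 0.006 -0.008  0.607]
315.1935464344269 184.9047548127954
314.894917543088 197.89769443540646
```

View pics/w1.png

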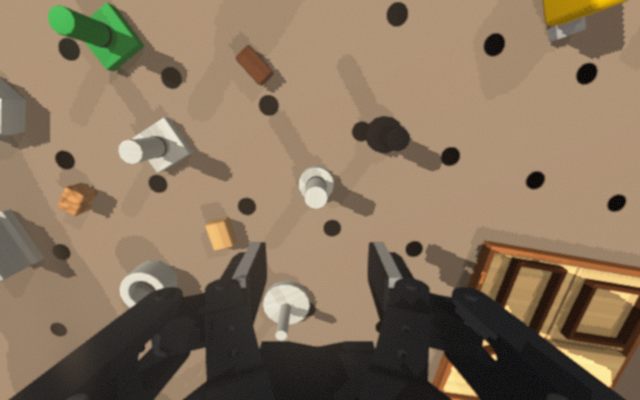

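The wrist view shows the round dog's head at (316,184) and shank top at (316,196). Both match the prediction, so I go down and grip.

Call:
send_rows --plan '[[[0, 0, 0, 0.006, -0.008, 0.12, 0.6], [0, 0, 0, 0, 0, 0.12, 0.6], [0, 0, 0, 0, 0, 0.12, 0.6], [0, 0, 0, 0, 0, 0.12, 0.6], [0, 0, 0, 0, 0, 0.08, 0.6], [0, 0, 0, 0, 0, 0.045, 0.6], [0, 0, 0, 0, 0, 0, 0.6], [0, 0, 0, 0, 0, 0, 0], [0, 0, 0, 0, 0, 0, 0], [0, 0, 0, 0, 0, 0, 0], [0, 0, 0, 0, 0, 0, 0], [0, 0, 0, 0, 0, 0, 0], [0, 0, 0, 0, 0, 0, 0]]]'

```text
clock: 3.37
position: [0.6033, 0.0312, 0.0409]
ee_rot: [0.991, 0.132, 0.001, 0.0]
ft_force: [-1.0, -1.4, 7.3]
grip_width: 0.203
grasp_force: 34.1
```

```bash
python3 - <<'E'
from h import *
goto(.4354,-.2387,.05); o=get_obs(); print(o["grip_width"],o["grasp_force"],o["ft_force"])
E
```

```text
at [0.6033 0.0312 0.0409] yaw 15.2 tilt [ 2.9e-03 -2.0e-04 -1.0e+00] turn -0.0 shift [-1.163  1.083 -0.045]
0.20251678467823683 34.13685142993927 [-0.99822225 -1.35801296  7.2898071 ]
```

Call:
send_rows --plan '[[[0, 0, 0, 0, 0, -0.05, 0], [0, 0, 0, 0, 0, -0.15, 0], [0, 0, 0, 0, 0, -0.15, 0], [0, 0, 0, 0, 0, -0.15, 0], [0, 0, 0, -0.116, 0.108, 0, 0], [0, 0, 0, -0.116, 0.108, 0, 0], [0, 0, 0, -0.116, 0.108, 0, 0], [0, 0, 0, -0.116, 0.108, 0, 0], [0, 0, 0, -0.116, 0.108, 0, 0], [0, 0, 0, -0.116, 0.108, 0, 0], [0, 0, 0, -0.116, 0.108, 0, 0], [0, 0, 0, -0.116, 0.108, 0, 0], [0, 0, 0, -0.116, 0.108, 0, 0], [0, 0, 0, -0.116, 0.108, 0, 0], [0, 0, 0, 0, 0, 0, 0], [0, 0, 0, 0, 0, 0, 0]]]'

```text
clock: 4.7
position: [0.4337, -0.2395, 0.1398]
ee_rot: [0.991, 0.13, 0.0, 0.0]
ft_force: [-0.8, 0.7, -1.8]
grip_width: 0.201
grasp_force: 34.5
```

```bash
python3 - <<'E'
from h import *
import cv2
goto(.4354,-.2387,.053); o=get_obs(); print(o["grip_width"],o["grasp_force"],o["ft_force"])
im=optics.camera("wrist"); cv2.imwrite("pics/w2.png",im[:,:,::-1])
E
```

```text
at [ 0.4337 -0.2395  0.1398] yaw 15.0 tilt [ 2.e-04 -7.e-04 -1.e+00] turn -0.0 shift [ 0.009 -0.002  0.434]
0.20109245969794431 34.48134183883667 [-0.76867797  0.69412414 -1.78020115]
```

View pics/w2.png

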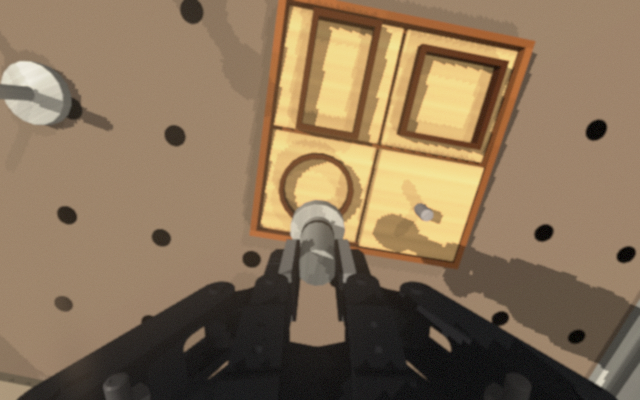

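The dog hangs upright in line with the round rim (both near column 316). Lowering it slowly.

Call:
send_rows --plan '[[[0, 0, 0, 0.009, 0, 0.1, 0], [0, 0, 0, 0, 0, 0.1, 0], [0, 0, 0, 0, 0, 0.1, 0], [0, 0, 0, 0, 0, 0.05, 0], [0, 0, 0, 0, 0, 0.03, 0], [0, 0, 0, 0, 0, 0.02, 0], [0, 0, 0, 0, 0, 0.01, 0], [0, 0, 0, 0, 0, 0.01, 0], [0, 0, 0, 0, 0, 0.01, 0], [0, 0, 0, 0, 0, 0, 0], [0, 0, 0, 0, 0, 0, 0]]]'

```text
clock: 5.67
position: [0.4366, -0.2376, 0.0535]
ee_rot: [0.991, 0.132, 0.0, 0.0]
ft_force: [-0.2, 0.1, -2.2]
grip_width: 0.203
grasp_force: 34.5
```

Not touching yet, so a little further.

Call:
send_rows --plan '[[[0, 0, 0, 0, 0, 0.004, 0], [0, 0, 0, 0, 0, 0.004, 0], [0, 0, 0, 0, 0, 0.003, 0], [0, 0, 0, 0, 0, 0, 0], [0, 0, 0, 0, 0, 0, 0], [0, 0, 0, 0, 0, 0, 0]]]'

```text
clock: 6.17
position: [0.4369, -0.238, 0.0519]
ee_rot: [0.991, 0.132, 0.0, 0.001]
ft_force: [-2.7, 0.8, 7.5]
grip_width: 0.202
grasp_force: 35.4
```

Contact. I'll release and rise.

Call:
send_rows --plan '[[[0, 0, 0, 0, 0, -0.003, 0], [0, 0, 0, 0, 0, 0, 0.3], [0, 0, 0, 0, 0, 0, 0.4], [0, 0, 0, 0, 0, 0, 0.5], [0, 0, 0, 0, 0, 0, 0.5], [0, 0, 0, 0, 0, -0.05, 0.5], [0, 0, 0, 0, 0, -0.1, 0.5], [0, 0, 0, 0, 0, -0.15, 0.5], [0, 0, 0, 0, 0, -0.15, 0.6], [0, 0, 0, 0, 0, -0.15, 0.6], [0, 0, 0, 0, 0, 0, 0.6]]]'

```text
clock: 7.08
position: [0.4392, -0.2385, 0.1781]
ee_rot: [0.991, 0.132, 0.003, 0.003]
ft_force: [0.2, -0.7, 0.2]
grip_width: 0.599
grasp_force: 0.0
```

```bash
python3 - <<'E'
from h import *
goto(.5993,.1867,.16)
E
```

```text
at [ 0.4392 -0.2385  0.1781] yaw 15.2 tilt [ 0.0076 -0.0048 -1.    ] turn -0.0 shift [ 1.33  -1.842  0.09 ]
```

Call:
send_rows --plan '[[[0, 0, 0, 0.111, -0.154, 0, 0.6], [0, 0, 0, 0.111, -0.154, 0, 0.6], [0, 0, 0, 0.111, -0.154, 0, 0.6], [0, 0, 0, 0.111, -0.154, 0, 0.6], [0, 0, 0, 0.111, -0.154, 0, 0.6], [0, 0, 0, 0.111, -0.154, 0, 0.6], [0, 0, 0, 0.111, -0.154, 0, 0.6], [0, 0, 0, 0.111, -0.154, 0, 0.6], [0, 0, 0, 0.111, -0.154, 0, 0.6], [0, 0, 0, 0.111, -0.154, 0, 0.6], [0, 0, 0, 0.111, -0.154, 0, 0.6], [0, 0, 0, 0.111, -0.154, 0, 0.6], [0, 0, 0, 0, 0, 0.1, 0.6], [0, 0, 0, 0, 0, 0, 0.6], [0, 0, 0, 0, 0, 0, 0.6], [0, 0, 0, 0, 0, 0, 0.6]]]'

```text
clock: 8.42
position: [0.5971, 0.1877, 0.1523]
ee_rot: [0.991, 0.131, 0.0, 0.0]
ft_force: [-0.5, 0.6, 0.2]
grip_width: 0.599
grasp_force: 0.0
```

```bash
python3 - <<'E'
from h import *
goto(.5993,.1867,.041)
E
```

```text
at [0.5971 0.1877 0.1523] yaw 15.1 tilt [ 5.e-04 -6.e-04 -1.e+00] turn -0.0 shift [0.009 0.008 0.557]
```

Call:
send_rows --plan '[[[0, 0, 0, 0.009, 0.008, 0.12, 0.6], [0, 0, 0, 0, 0, 0.12, 0.6], [0, 0, 0, 0, 0, 0.12, 0.6], [0, 0, 0, 0, 0, 0.1, 0.6], [0, 0, 0, 0, 0, 0.06, 0.6], [0, 0, 0, 0, 0, 0.037, 0.6], [0, 0, 0, 0, 0, 0, 0.6], [0, 0, 0, 0, 0, 0, 0], [0, 0, 0, 0, 0, 0, 0], [0, 0, 0, 0, 0, 0, 0], [0, 0, 0, 0, 0, 0, 0], [0, 0, 0, 0, 0, 0, 0], [0, 0, 0, 0, 0, 0, 0]]]'

```text
clock: 9.5
position: [0.5997, 0.1885, 0.0415]
ee_rot: [0.991, 0.132, 0.001, -0.0]
ft_force: [-1.2, -0.0, 6.4]
grip_width: 0.207
grasp_force: 34.3
```

```bash
python3 - <<'E'
from h import *
goto(.5435,-.3297,.053,-24.9)
goto(.5435,-.3297,.053)
E
```

```text
at [0.5997 0.1885 0.0415] yaw 15.2 tilt [ 2.2e-03  7.0e-04 -1.0e+00] turn 0.466 shift [ 0.836  2.469 -0.057]
at [0.5997 0.1885 0.0415] yaw 15.2 tilt [ 2.2e-03  7.0e-04 -1.0e+00] turn -0.0 shift [-0.95   2.427 -0.057]
```

Call:
send_rows --plan '[[[0, 0, 0, 0, 0, -0.05, 0], [0, 0, 0, 0, 0, -0.15, 0], [0, 0, 0, 0, 0, -0.2, 0], [0, 0, 0, 0, 0, -0.15, 0], [0, 0, 0, -0.073, 0.187, 0, 0], [0, 0, 0, -0.073, 0.187, 0, 0], [0, 0, 0, -0.073, 0.187, 0, 0], [0, 0, 0, -0.073, 0.187, 0, 0], [0, 0, 0, -0.073, 0.187, 0, 0], [0, 0, 0, -0.073, 0.187, 0, 0], [0, 0, 0, -0.073, 0.187, 0, 0], [0, 0, 0, -0.073, 0.187, 0, 0], [0, 0, 0, -0.073, 0.187, 0, 0], [0, 0, 0, -0.073, 0.187, 0, 0], [0, 0, 0, -0.073, 0.187, 0, 0], [0, 0, 0, -0.073, 0.187, 0, 0], [0, 0, 0, -0.073, 0.187, 0, 0], [0, 0, 0, 0, 0, 0, 0]]]'

```text
clock: 11.0
position: [0.539, -0.3416, 0.1499]
ee_rot: [0.992, 0.126, -0.001, 0.002]
ft_force: [-0.3, -2.1, -2.2]
grip_width: 0.207
grasp_force: 34.6
```

Call:
send_rows --plan '[[[0, 0, 0.078, 0, 0, 0, 0], [0, 0, 0.078, 0, 0, 0, 0], [0, 0, 0.078, 0, 0, 0, 0], [0, 0, 0.078, 0, 0, 0, 0], [0, 0, 0.077, 0, 0, 0, 0], [0, 0, 0.077, 0, 0, 0, 0], [0, 0, 0, 0, 0, 0, 0], [0, 0, 0, 0, 0, 0, 0]]]'

```text
clock: 11.67
position: [0.543, -0.3307, 0.1505]
ee_rot: [0.977, -0.213, -0.0, 0.0]
ft_force: [-0.6, 0.2, -1.8]
grip_width: 0.208
grasp_force: 34.6
```

```bash
python3 - <<'E'
from h import *
import cv2
goto(.5435,-.3297,.0525,-24.9)
im=optics.camera("wrist"); cv2.imwrite("pics/w3.png",im[:,:,::-1])
E
```

```text
at [ 0.543  -0.3307  0.1505] yaw -24.7 tilt [-1.e-04 -1.e-04 -1.e+00] turn 0.003 shift [ 0.    -0.006  0.49 ]
```

View pics/w3.png

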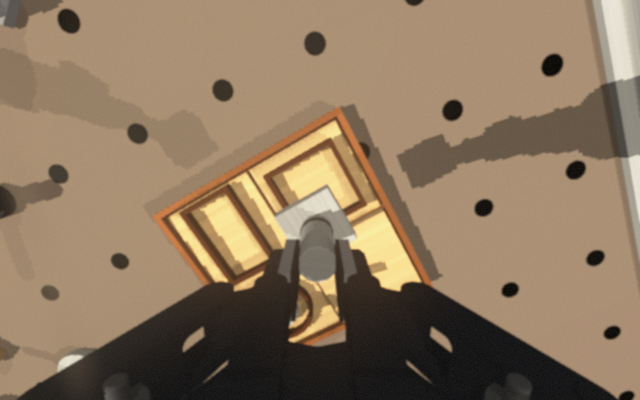

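The square head at (317,213) is parallel to its rim at (315,180). Lowering it.

Call:
send_rows --plan '[[[0, 0, 0, 0, -0.006, 0.1, 0], [0, 0, 0, 0, 0, 0.1, 0], [0, 0, 0, 0, 0, 0.1, 0], [0, 0, 0, 0, 0, 0.08, 0], [0, 0, 0, 0, 0, 0.04, 0], [0, 0, 0, 0, 0, 0.03, 0], [0, 0, 0, 0, 0, 0.02, 0], [0, 0, 0, 0, 0, 0.01, 0], [0, 0, 0, 0, 0, 0.005, 0], [0, 0, 0, 0, 0, 0.005, 0], [0, 0, 0, 0, 0, 0.004, 0], [0, 0, 0, 0, 0, 0, 0], [0, 0, 0, 0, 0, 0, 0], [0, 0, 0, 0, 0, 0, 0]]]'

```text
clock: 12.88
position: [0.5442, -0.3302, 0.0526]
ee_rot: [0.977, -0.215, 0.001, 0.0]
ft_force: [-2.2, 1.1, 6.2]
grip_width: 0.209
grasp_force: 35.2
```

Call:
send_rows --plan '[[[0, 0, 0, 0, 0, -0.003, 0], [0, 0, 0, 0, 0, 0, 0.3], [0, 0, 0, 0, 0, 0, 0.4], [0, 0, 0, 0, 0, 0, 0.5], [0, 0, 0, 0, 0, 0, 0.5], [0, 0, 0, 0, 0, -0.05, 0.5], [0, 0, 0, 0, 0, -0.1, 0.5], [0, 0, 0, 0, 0, -0.15, 0.5], [0, 0, 0, 0, 0, -0.15, 0.6], [0, 0, 0, 0, 0, -0.15, 0.6], [0, 0, 0, 0, 0, 0, 0.6], [0, 0, 0, 0, 0, 0, 0.6]]]'

```text
clock: 13.88
position: [0.5446, -0.3304, 0.1747]
ee_rot: [0.977, -0.215, 0.002, 0.001]
ft_force: [-1.1, -0.3, -0.4]
grip_width: 0.603
grasp_force: 0.0
```

```bash
python3 - <<'E'
from h import *
goto(.4511,.3333,.18,36.5)
goto(.4511,.3333,.18)
E
```

```text
at [ 0.5446 -0.3304  0.1747] yaw -24.9 tilt [ 0.0037 -0.0024 -1.    ] turn -0.714 shift [ 1.598 -2.946 -0.026]
at [ 0.5446 -0.3304  0.1747] yaw -24.9 tilt [ 0.0037 -0.0024 -1.    ] turn -0.0 shift [-1.82  -2.814 -0.026]
```

Call:
send_rows --plan '[[[0, 0, 0, -0.107, -0.166, 0, 0.6], [0, 0, 0, -0.107, -0.166, 0, 0.6], [0, 0, 0, -0.107, -0.166, 0, 0.6], [0, 0, 0, -0.107, -0.166, 0, 0.6], [0, 0, 0, -0.107, -0.166, 0, 0.6], [0, 0, 0, -0.107, -0.166, 0, 0.6], [0, 0, 0, -0.107, -0.166, 0, 0.6], [0, 0, 0, -0.107, -0.166, 0, 0.6], [0, 0, 0, -0.107, -0.166, 0, 0.6], [0, 0, 0, -0.107, -0.166, 0, 0.6], [0, 0, 0, -0.107, -0.166, 0, 0.6], [0, 0, 0, -0.107, -0.166, 0, 0.6], [0, 0, 0, -0.107, -0.166, 0, 0.6], [0, 0, 0, -0.107, -0.166, 0, 0.6], [0, 0, 0, -0.107, -0.165, 0, 0.6], [0, 0, 0, -0.107, -0.165, 0, 0.6], [0, 0, 0, -0.107, -0.165, 0, 0.6]]]'

```text
clock: 15.3
position: [0.4649, 0.2293, 0.1661]
ee_rot: [0.977, -0.215, -0.005, 0.004]
ft_force: [0.3, -0.0, -0.3]
grip_width: 0.598
grasp_force: 0.0
```

Call:
send_rows --plan '[[[0, 0, -0.072, 0, 0, 0, 0.6], [0, 0, -0.072, 0, 0, 0, 0.6], [0, 0, -0.072, 0, 0, 0, 0.6], [0, 0, -0.072, 0, 0, 0, 0.6], [0, 0, -0.071, 0, 0, 0, 0.6], [0, 0, -0.071, 0, 0, 0, 0.6], [0, 0, -0.071, 0, 0, 0, 0.6], [0, 0, -0.071, 0, 0, 0, 0.6], [0, 0, -0.071, 0, 0, 0, 0.6], [0, 0, -0.071, 0, 0, 0, 0.6], [0, 0, 0, 0, 0, 0, 0.6], [0, 0, 0, 0, 0, 0, 0.6], [0, 0, 0, 0, 0, 0, 0.6]]]'

```text
clock: 16.38
position: [0.4654, 0.2287, 0.1667]
ee_rot: [0.95, 0.311, -0.006, 0.001]
ft_force: [-0.5, 0.3, 0.4]
grip_width: 0.599
grasp_force: 0.0
```

```bash
python3 - <<'E'
from h import *
import cv2
goto(.4511,.3333,.034,36.5)
o=get_obs();T=np.eye(4);T[:3,:3]=R.from_quat(o["ee_rot"]).as_matrix();T[:3,3]=o["position"]
im=optics.camera("wrist")
c=optics.get_calibration("wrist");np.save("T.npy",T@c["T_tool_cam"])
cv2.imwrite("pics/w4.png",cv2.resize(im[120:320,210:430,::-1],None,fx=3,fy=3,interpolation=cv2.INTER_CUBIC))
E
```

```text
at [0.4654 0.2287 0.1667] yaw 36.3 tilt [-0.0102 -0.0047 -0.9999] turn -0.002 shift [ 0.254 -0.463  0.664]
```

View pics/w4.png

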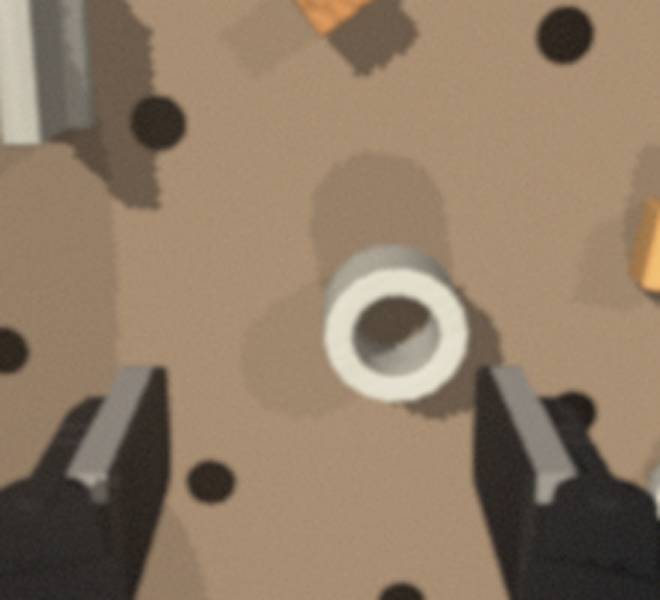

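The speed limit left the arm short. The collar is in the middle at (396,333), and the fence stop is at upper left with its web parallel to the tool x axis. I'll finish the move and take out the small tilt.

Call:
send_rows --plan '[[[-0.0015, 0.007, 0, 0.05, -0.093, 0, 0.6], [0, 0, 0, 0.051, -0.093, 0, 0.6], [0, 0, 0, 0.051, -0.093, 0, 0.6], [0, 0, 0, 0.051, -0.092, 0, 0.6], [0, 0, 0, 0.051, -0.092, 0, 0.6], [0, 0, 0, 0, 0, 0, 0.6], [0, 0, 0, 0, 0, 0, 0.6], [0, 0, 0, 0, 0, 0, 0.6]]]'

```text
clock: 17.1
position: [0.4516, 0.3328, 0.1668]
ee_rot: [0.95, 0.312, -0.0, 0.0]
ft_force: [0.3, -1.1, 0.2]
grip_width: 0.6
grasp_force: 0.0
```

```bash
python3 - <<'E'
from h import *
import cv2
goto(.4511,.3333,.034,36.5)
o=get_obs();T=np.eye(4);T[:3,:3]=R.from_quat(o["ee_rot"]).as_matrix();T[:3,3]=o["position"]
im=optics.camera("wrist")
c=optics.get_calibration("wrist");np.save("T.npy",T@c["T_tool_cam"])
cv2.imwrite("pics/w5.png",cv2.resize(im[120:320,210:430,::-1],None,fx=3,fy=3,interpolation=cv2.INTER_CUBIC))
E
```

```text
at [0.4516 0.3328 0.1668] yaw 36.4 tilt [ 1.e-04 -7.e-04 -1.e+00] turn -0.001 shift [-0.001 -0.003  0.664]
```

View pics/w5.png

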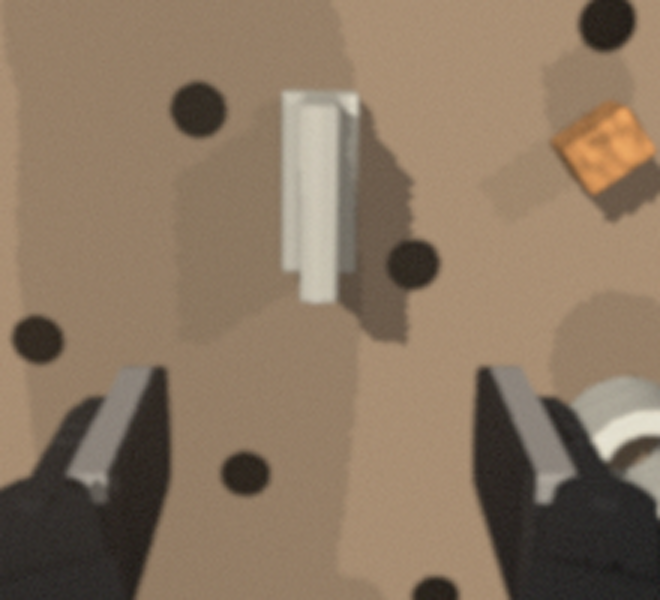

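```bash
python3 - <<'E'
from h import *
c=optics.get_calibration("wrist");T=np.load("T.npy")
p=ray(c,T,to_pix((319,202),(210,120),3),.042); print(p)
goto(p[0],p[1],.032,36.5)
E
```

```text
[0.45421877 0.33570818 0.042     ]
at [0.4518 0.3325 0.1669] yaw 36.4 tilt [ 2.e-04 -7.e-04 -1.e+00] turn -0.001 shift [ 0.019 -0.006  0.674]
```

Call:
send_rows --plan '[[[0, 0, 0, 0.012, -0.004, 0.12, 0.6], [0, 0, 0, 0, 0, 0.12, 0.6], [0, 0, 0, 0, 0, 0.12, 0.6], [0, 0, 0, 0, 0, 0.12, 0.6], [0, 0, 0, 0, 0, 0.1, 0.6], [0, 0, 0, 0, 0, 0.06, 0.6], [0, 0, 0, 0, 0, 0.03, 0.6], [0, 0, 0, 0, 0, 0, 0.6], [0, 0, 0, 0, 0, 0, 0.4], [0, 0, 0, 0, 0, 0, 0.2], [0, 0, 0, 0, 0, 0, 0], [0, 0, 0, 0, 0, 0, 0], [0, 0, 0, 0, 0, 0, 0], [0, 0, 0, 0, 0, 0, 0], [0, 0, 0, 0, 0, 0, 0]]]'

```text
clock: 18.4
position: [0.453, 0.3357, 0.0332]
ee_rot: [0.95, 0.313, 0.0, 0.0]
ft_force: [0.5, -0.7, -0.1]
grip_width: 0.001
grasp_force: 0.0
```

```bash
python3 - <<'E'
from h import *
goto(.535,-.23,.045,4.7)
goto(.535,-.23,.045)
E
```

```text
at [0.453  0.3357 0.0332] yaw 36.5 tilt [ 5.e-04  2.e-04 -1.e+00] turn 0.37 shift [ 0.177  2.853 -0.059]
at [0.453  0.3357 0.0332] yaw 36.5 tilt [ 5.e-04  2.e-04 -1.e+00] turn -0.0 shift [-1.352  2.518 -0.059]
```

The jaws closed on nothing, so I look before doing anything else.

```bash
python3 - <<'E'
from h import *
import cv2
im=optics.camera("wrist"); s=optics.camera("scene"); t=optics.camera("top")
a=cv2.resize(im[60:360,170:470],(400,400)); b=cv2.resize(s[120:200,290:420],None,fx=3,fy=3,interpolation=cv2.INTER_CUBIC)
b=cv2.copyMakeBorder(b,0,160,0,0,cv2.BORDER_CONSTANT)
cv2.imwrite("pics/w6.png",np.hstack([a,b])[:,:,::-1]); print(get_obs()["grip_width"])
E
```

```text
0.002106841716144399
```

View pics/w6.png

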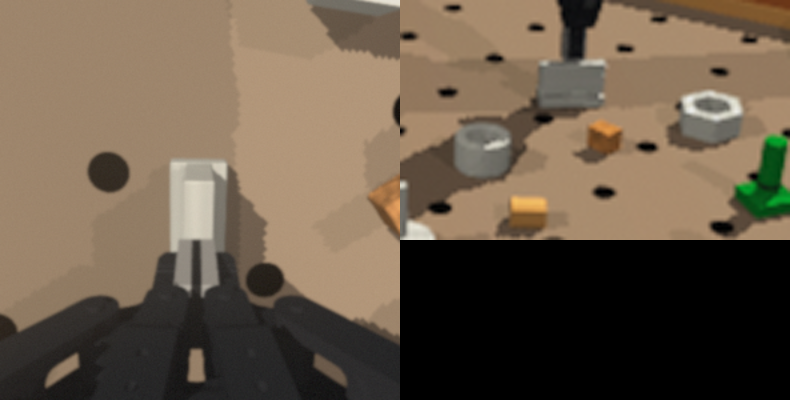

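```bash
python3 - <<'E'
from h import *
c=optics.get_calibration("wrist");K=c["intrinsics"];T5=np.load("T.npy")
o=get_obs();T=np.eye(4);T[:3,:3]=R.from_quat(o["ee_rot"]).as_matrix();T[:3,3]=o["position"];T6=T@c["T_tool_cam"]
f=lambda p:(170+p[0]*.75,60+p[1]*.75)
print("w5 foot far",[ray(c,T5,to_pix(p,(210,120),3),.01).round(4) for p in((283,92),(358,92))])
print("w5 web far/near",[ray(c,T5,to_pix(p,(210,120),3),.042).round(4) for p in((319,103),(319,303))])
print("w6 foot far",[ray(c,T6,f(p),.01).round(4) for p in((171,160),(227,162))])
print("w6 web far",[ray(c,T6,f(p),.042).round(4) for p in((186,181),(213,181))], [ray(c,T6,f(p),.042).round(4) for p in((186,240),(213,240))])
for p in([0,0,.017,1],[0,0,0,1],[0,0,-.02,1]):
    q=np.linalg.inv(c["T_tool_cam"])@p; print(K[0,0]*q[0]/-q[2]+K[0,2],-K[1,1]*q[1]/-q[2]+K[1,2])
print(o["position"],o["grip_width"],o["ft_force"])
im=optics.camera("wrist")
import cv2;cv2.imwrite("pics/w7.png",cv2.resize(im[160:310,250:390,::-1],None,fx=4,fy=4,interpolation=cv2.INTER_CUBIC))
E
```

```text
w5 foot far [array([0.4717, 0.3639, 0.01  ]), array([0.4868, 0.3433, 0.01  ])]
w5 web far/near [array([0.4793, 0.3542, 0.042 ]), array([0.427 , 0.3157, 0.042 ])]
w6 foot far [array([0.4724, 0.3639, 0.01  ]), array([0.4866, 0.3431, 0.01  ])]
w6 web far [array([0.4759, 0.3572, 0.042 ]), array([0.4819, 0.3491, 0.042 ])] [array([0.4567, 0.3432, 0.042 ]), array([0.4629, 0.3347, 0.042 ])]
316.8900976177809 234.31390785472064
316.8953205426249 246.0418649243474
316.90293563921927 263.14138839192975
[0.45294178 0.33565998 0.0330996 ] 0.002106841716144399 [-0.30500661 -0.28679239 -0.04769018]
```

View pics/w7.png

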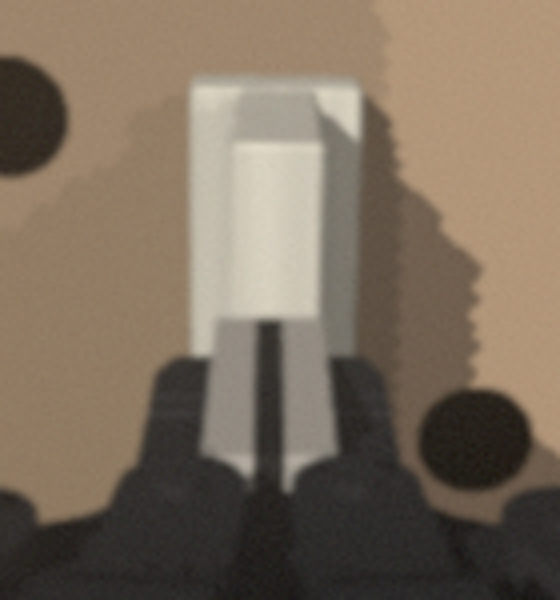

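The stop hasn't moved. Both pictures suggest the shut fingertips ended above the web, so I'll check the real tip height from where the tip edge appears.

```bash
python3 - <<'E'
from h import *
c=optics.get_calibration("wrist");K=c["intrinsics"];Ti=np.linalg.inv(c["T_tool_cam"])
for x in(.011,0):
  for z in(.017,.01,0,-.01,-.02):
    q=Ti@[x,0,z,1]; print(x,z,"row",(-K[1,1]*q[1]/-q[2]+K[1,2]).round(1),"mm for web-wide 21px",(21.2*-q[2]/K[0,0]*1e3).round(1))
E
```

```text
0.011 0.017 row 217.2 mm for web-wide 21px 12.7
0.011 0.01 row 221.2 mm for web-wide 21px 12.2
0.011 0 row 227.5 mm for web-wide 21px 11.5
0.011 -0.01 row 234.5 mm for web-wide 21px 10.9
0.011 -0.02 row 242.5 mm for web-wide 21px 10.2
0 0.017 row 234.3 mm for web-wide 21px 12.9
0 0.01 row 238.9 mm for web-wide 21px 12.4
0 0 row 246.0 mm for web-wide 21px 11.8
0 -0.01 row 254.1 mm for web-wide 21px 11.1
0 -0.02 row 263.1 mm for web-wide 21px 10.4
```

The tip edge projects about 16 mm behind the TCP, which is z≈0.049 and above the 42 mm web. I'll open, go lower in small steps while watching the force, then close.

Call:
send_rows --plan '[[[0, 0, 0, 0, 0, 0, 0.5], [0, 0, 0, 0, 0, 0, 0.5], [0, 0, 0, 0, 0, 0, 0.5], [0, 0, 0, 0, 0, 0, 0.5], [0, 0, 0, 0, 0, 0.02, 0.5], [0, 0, 0, 0, 0, 0.02, 0.5], [0, 0, 0, 0, 0, 0.01, 0.5], [0, 0, 0, 0, 0, 0.01, 0.5], [0, 0, 0, 0, 0, 0, 0.5]]]'

```text
clock: 19.35
position: [0.4526, 0.3354, 0.0204]
ee_rot: [0.95, 0.313, -0.0, 0.0]
ft_force: [-0.9, 0.1, -0.1]
grip_width: 0.497
grasp_force: 0.0
```

```bash
python3 - <<'E'
from h import *
import cv2
o=get_obs();print(o["position"],o["ft_force"],o["grip_width"])
im=optics.camera("wrist"); s=optics.camera("scene")
a=cv2.resize(im[160:310,220:410],(506,400)); b=cv2.resize(s[110:180,320:370],None,fx=5.7,fy=5.7,interpolation=cv2.INTER_CUBIC)[:400]
cv2.imwrite("pics/w8.png",np.hstack([a[:b.shape[0]],b[:a.shape[0]]])[:,:,::-1])
E
```

```text
[0.45261167 0.33541045 0.02042568] [-0.87607975  0.0505131  -0.08742537] 0.49659770692415384
```

View pics/w8.png

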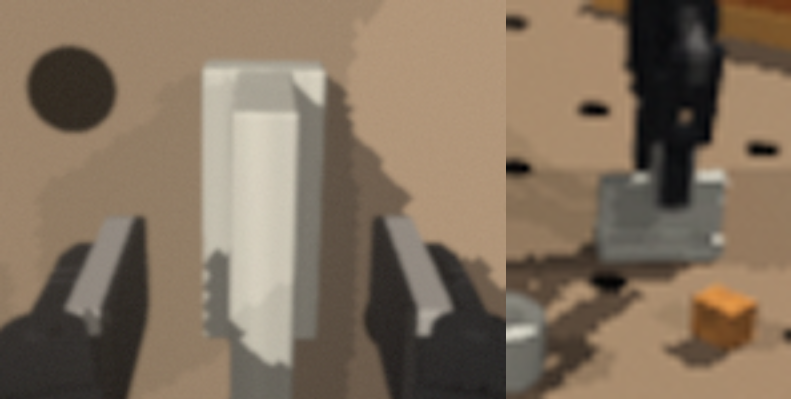

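The near finger now overlaps the upper third of the web, so the tip is near z≈0.035. I'll go 8 mm lower and close.

Call:
send_rows --plan '[[[0, 0, 0, 0, 0, 0.02, 0.5], [0, 0, 0, 0, 0, 0.01, 0.5], [0, 0, 0, 0, 0, 0.01, 0.5], [0, 0, 0, 0, 0, 0, 0.4], [0, 0, 0, 0, 0, 0, 0.3], [0, 0, 0, 0, 0, 0, 0], [0, 0, 0, 0, 0, 0, 0], [0, 0, 0, 0, 0, 0, 0], [0, 0, 0, 0, 0, 0, 0]]]'

```text
clock: 20.2
position: [0.453, 0.3357, 0.0132]
ee_rot: [0.95, 0.313, 0.0, -0.0]
ft_force: [0.7, -0.5, -0.7]
grip_width: 0.127
grasp_force: 37.5
```

```bash
python3 - <<'E'
from h import *
goto(.535,-.23,.045)
E
```

```text
at [0.453  0.3357 0.0132] yaw 36.5 tilt [ 5.e-04  2.e-04 -1.e+00] turn -0.0 shift [-1.352  2.518 -0.159]
```

Call:
send_rows --plan '[[[0, 0, 0, 0, 0, -0.05, 0], [0, 0, 0, 0, 0, -0.1, 0], [0, 0, 0, 0, 0, -0.15, 0], [0, 0, 0, 0, 0, -0.15, 0], [0, 0, 0, 0, 0, -0.15, 0], [0, 0, 0, 0, 0, 0, 0]]]'

```text
clock: 20.7
position: [0.4551, 0.3379, 0.14]
ee_rot: [0.95, 0.313, 0.004, -0.001]
ft_force: [0.9, 0.6, -1.4]
grip_width: 0.13
grasp_force: 37.5
```

Call:
send_rows --plan '[[[0, 0, 0, -0.071, 0.1325, 0, 0], [0, 0, 0, -0.071, 0.1325, 0, 0], [0, 0, 0, -0.071, 0.1325, 0, 0], [0, 0, 0, -0.071, 0.1325, 0, 0], [0, 0, 0, -0.071, 0.1325, 0, 0], [0, 0, 0, -0.071, 0.1325, 0, 0], [0, 0, 0, -0.071, 0.1325, 0, 0], [0, 0, 0, -0.071, 0.1325, 0, 0], [0, 0, 0, -0.071, 0.1325, 0, 0], [0, 0, 0, -0.071, 0.1325, 0, 0], [0, 0, 0, -0.071, 0.1325, 0, 0], [0, 0, 0, -0.071, 0.1325, 0, 0], [0, 0, 0, -0.071, 0.1325, 0, 0], [0, 0, 0, -0.071, 0.1325, 0, 0], [0, 0, 0, -0.071, 0.1325, 0, 0], [0, 0, 0, -0.071, 0.1325, 0, 0], [0, 0, 0, -0.071, 0.1325, 0, 0], [0, 0, 0, -0.071, 0.1325, 0, 0], [0, 0, 0, -0.071, 0.1325, 0, 0]]]'

```text
clock: 22.28
position: [0.5353, -0.2309, 0.1334]
ee_rot: [0.95, 0.313, 0.0, -0.0]
ft_force: [-0.1, 1.4, -0.5]
grip_width: 0.131
grasp_force: 37.5
```

Call:
send_rows --plan '[[[0, 0, 0.074, 0, 0, 0, 0], [0, 0, 0.074, 0, 0, 0, 0], [0, 0, 0.074, 0, 0, 0, 0], [0, 0, 0.074, 0, 0, 0, 0], [0, 0, 0.074, 0, 0, 0, 0], [0, 0, 0, 0, 0, 0, 0], [0, 0, 0, 0, 0, 0, 0]]]'

```text
clock: 22.87
position: [0.5354, -0.2293, 0.1332]
ee_rot: [0.999, 0.043, 0.0, -0.0]
ft_force: [-0.2, 0.5, -1.4]
grip_width: 0.129
grasp_force: 37.5
```

```bash
python3 - <<'E'
from h import *
goto(.534,-.23,.0242,4.7)
print(get_obs()["grip_width"])
E
```

```text
at [ 0.5354 -0.2293  0.1332] yaw 4.9 tilt [ 3.e-04  2.e-04 -1.e+00] turn 0.002 shift [-0.007  0.003  0.545]
0.12867276080397475
```

Call:
send_rows --plan '[[[0, 0, 0, -0.007, 0.003, 0.1, 0], [0, 0, 0, 0, 0, 0.1, 0], [0, 0, 0, 0, 0, 0.1, 0], [0, 0, 0, 0, 0, 0.1, 0], [0, 0, 0, 0, 0, 0.05, 0], [0, 0, 0, 0, 0, 0.03, 0], [0, 0, 0, 0, 0, 0.03, 0], [0, 0, 0, 0, 0, 0.02, 0], [0, 0, 0, 0, 0, 0.01, 0], [0, 0, 0, 0, 0, 0.005, 0], [0, 0, 0, 0, 0, 0.005, 0], [0, 0, 0, 0, 0, 0, 0], [0, 0, 0, 0, 0, 0, 0]]]'

```text
clock: 23.95
position: [0.5346, -0.2305, 0.0241]
ee_rot: [0.999, 0.041, 0.001, 0.0]
ft_force: [-2.6, 0.2, 6.1]
grip_width: 0.125
grasp_force: 38.5
```

Contact at the expected height. I'll release and rise.

Call:
send_rows --plan '[[[0, 0, 0, 0, 0, -0.003, 0], [0, 0, 0, 0, 0, 0, 0.2], [0, 0, 0, 0, 0, 0, 0.3], [0, 0, 0, 0, 0, 0, 0.4], [0, 0, 0, 0, 0, 0, 0.4], [0, 0, 0, 0, 0, -0.05, 0.4], [0, 0, 0, 0, 0, -0.1, 0.4], [0, 0, 0, 0, 0, -0.15, 0.4], [0, 0, 0, 0, 0, -0.15, 0.5], [0, 0, 0, 0, 0, -0.15, 0.7], [0, 0, 0, 0, 0, -0.15, 0.9], [0, 0, 0, 0, 0, 0, 0.9], [0, 0, 0, 0, 0, 0, 0.9]]]'

```text
clock: 25.03
position: [0.5352, -0.2307, 0.1763]
ee_rot: [0.999, 0.041, 0.002, 0.001]
ft_force: [0.3, -0.4, -0.1]
grip_width: 0.899
grasp_force: 0.0
```

```bash
python3 - <<'E'
from h import *
goto(.4423,.1787,.08,4.7)
p=ray(optics.get_calibration("wrist"),np.load("T.npy"),(0,0),0) 
E
```

```text
at [ 0.5352 -0.2307  0.1763] yaw 4.7 tilt [ 0.0045 -0.0014 -1.    ] turn -0.0 shift [-0.295 -2.078  0.482]
```

Call:
send_rows --plan '[[[0, 0, 0, -0.0227, -0.16, 0, 0.95], [0, 0, 0, -0.0227, -0.16, 0, 0.95], [0, 0, 0, -0.0227, -0.16, 0, 0.95], [0, 0, 0, -0.0227, -0.16, 0, 0.95], [0, 0, 0, -0.0227, -0.16, 0, 0.95], [0, 0, 0, -0.0227, -0.16, 0, 0.95], [0, 0, 0, -0.0227, -0.16, 0, 0.95], [0, 0, 0, -0.0227, -0.16, 0, 0.95], [0, 0, 0, -0.0227, -0.16, 0, 0.95], [0, 0, 0, -0.0227, -0.16, 0, 0.95], [0, 0, 0, -0.0227, -0.16, 0, 0.95], [0, 0, 0, -0.0227, -0.16, 0, 0.95], [0, 0, 0, -0.0227, -0.16, 0, 0.95], [0, 0, 0, 0, 0, 0, 0.95], [0, 0, 0, 0, 0, 0, 0.95], [0, 0, 0, 0, 0, 0, 0.95]]]'

```text
clock: 26.37
position: [0.441, 0.1786, 0.1729]
ee_rot: [0.999, 0.041, -0.0, 0.0]
ft_force: [0.2, -0.1, -0.8]
grip_width: 0.948
grasp_force: 0.0
```

```bash
python3 - <<'E'
from h import *
import cv2
goto(.4423,.1787,.015,4.7)
o=get_obs();T=np.eye(4);T[:3,:3]=R.from_quat(o["ee_rot"]).as_matrix();T[:3,3]=o["position"]
im=optics.camera("wrist");t=optics.camera("top")
c=optics.get_calibration("wrist");np.save("T.npy",T@c["T_tool_cam"])
a=cv2.resize(im[120:320,220:420],(400,400),interpolation=cv2.INTER_CUBIC)
b=cv2.resize(t[168:268,380:480],(400,400),interpolation=cv2.INTER_CUBIC)
cv2.imwrite("pics/w9.png",np.hstack([a,b])[:,:,::-1])
E
```

```text
at [0.441  0.1786 0.1729] yaw 4.7 tilt [-1.e-03 -8.e-04 -1.e+00] turn -0.0 shift [0.007 0.    0.79 ]
```

View pics/w9.png

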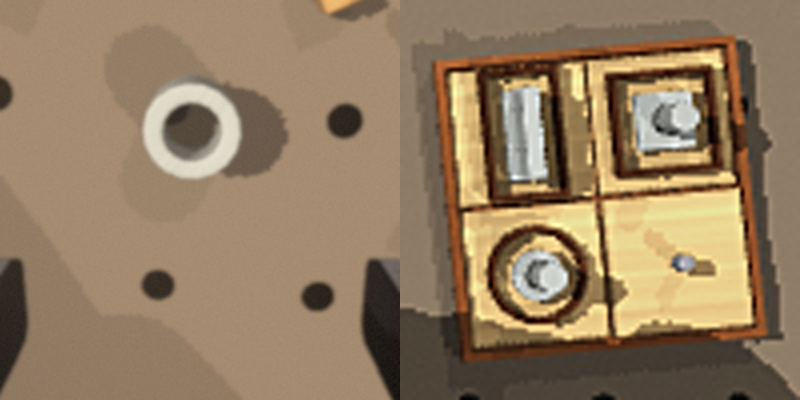

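The left half shows the collar centred at (192,130). The right half shows the three parts resting well inside their wells. Next I check the collar's position, then go down carefully.

```bash
python3 - <<'E'
from h import *
p=ray(optics.get_calibration("wrist"),np.load("T.npy"),(316,184.8),.03);print(p)
goto(p[0],p[1],0.)
E
```

```text
[0.44253304 0.1794357  0.03      ]
at [0.4414 0.178  0.1732] yaw 4.6 tilt [-5.e-04 -6.e-04 -1.e+00] turn -0.0 shift [ 0.006 -0.006  0.866]
```

Call:
send_rows --plan '[[[0, 0, 0, 0.006, -0.005, 0.12, 0.9], [0, 0, 0, 0, 0, 0.15, 0.9], [0, 0, 0, 0, 0, 0.15, 0.9], [0, 0, 0, 0, 0, 0.12, 0.9], [0, 0, 0, 0, 0, 0.1, 0.9], [0, 0, 0, 0, 0, 0.06, 0.9], [0, 0, 0, 0, 0, 0.04, 0.9], [0, 0, 0, 0, 0, 0.03, 0.9], [0, 0, 0, 0, 0, 0.02, 0.9], [0, 0, 0, 0, 0, 0.02, 0.9], [0, 0, 0, 0, 0, 0.01, 0.9], [0, 0, 0, 0, 0, 0, 0.9]]]'

```text
clock: 27.47
position: [0.4425, 0.1805, 0.0097]
ee_rot: [0.999, 0.041, 0.0, -0.0]
ft_force: [0.4, -0.7, -0.5]
grip_width: 0.899
grasp_force: 0.0
```

Call:
send_rows --plan '[[[0, 0, 0, 0, 0, 0.01, 0.9], [0, 0, 0, 0, 0, 0.01, 0.9], [0, 0, 0, 0, 0, 0.01, 0.9], [0, 0, 0, 0, 0, 0.01, 0.9], [0, 0, 0, 0, 0, 0, 0.9]]]'

```text
clock: 27.88
position: [0.4422, 0.1805, 0.0013]
ee_rot: [0.999, 0.041, -0.0, 0.0]
ft_force: [-0.3, 0.0, -0.2]
grip_width: 0.9
grasp_force: 0.0
```

Call:
send_rows --plan '[[[0, 0, 0, 0, 0, 0.01, 0.9], [0, 0, 0, 0, 0, 0.01, 0.9], [0, 0, 0, 0, 0, 0.01, 0.9], [0, 0, 0, 0, 0, 0, 0.9], [0, 0, 0, 0, 0, 0, 0.9]]]'

```text
clock: 28.3
position: [0.4423, 0.1805, -0.0045]
ee_rot: [0.999, 0.041, 0.0, 0.0]
ft_force: [-0.2, -0.1, -0.0]
grip_width: 0.899
grasp_force: 0.0
```

No contact with the bench even at TCP z = -4.5 mm, which confirms the tip offset. Closing now.

Call:
send_rows --plan '[[[0, 0, 0, 0, 0, 0, 0.75], [0, 0, 0, 0, 0, 0, 0.65], [0, 0, 0, 0, 0, 0, 0.5], [0, 0, 0, 0, 0, 0, 0.3], [0, 0, 0, 0, 0, 0, 0.3], [0, 0, 0, 0, 0, 0, 0.3]]]'

```text
clock: 28.8
position: [0.4425, 0.1806, -0.0039]
ee_rot: [0.999, 0.041, 0.0, 0.0]
ft_force: [-3.0, -0.6, 6.0]
grip_width: 0.582
grasp_force: 35.4
```

```bash
python3 - <<'E'
from h import *
goto(.4445,-.337,.0135)
E
```

```text
at [ 0.4425  0.1806 -0.0039] yaw 4.7 tilt [ 5.e-04 -1.e-04 -1.e+00] turn -0.0 shift [-0.201  2.58  -0.087]
```

Call:
send_rows --plan '[[[0, 0, 0, 0, 0, -0.05, 0.3], [0, 0, 0, 0, 0, -0.1, 0.3], [0, 0, 0, 0, 0, -0.15, 0.3], [0, 0, 0, 0, 0, -0.15, 0.3], [0, 0, 0, 0, 0, -0.15, 0.3], [0, 0, 0, 0, 0, -0.1, 0.3], [0, 0, 0, 0, 0, 0, 0.3]]]'

```text
clock: 29.38
position: [0.4444, 0.1817, 0.1406]
ee_rot: [0.999, 0.041, 0.004, -0.001]
ft_force: [1.1, 0.4, -0.3]
grip_width: 0.576
grasp_force: 36.8
```

Call:
send_rows --plan '[[[0, 0, 0, -0.012, 0.152, 0, 0.3], [0, 0, 0, -0.012, 0.152, 0, 0.3], [0, 0, 0, -0.012, 0.152, 0, 0.3], [0, 0, 0, -0.012, 0.152, 0, 0.3], [0, 0, 0, -0.012, 0.152, 0, 0.3], [0, 0, 0, -0.012, 0.152, 0, 0.3], [0, 0, 0, -0.012, 0.152, 0, 0.3], [0, 0, 0, -0.012, 0.152, 0, 0.3], [0, 0, 0, -0.012, 0.152, 0, 0.3], [0, 0, 0, -0.012, 0.152, 0, 0.3], [0, 0, 0, -0.012, 0.152, 0, 0.3], [0, 0, 0, -0.012, 0.152, 0, 0.3], [0, 0, 0, -0.012, 0.152, 0, 0.3], [0, 0, 0, -0.012, 0.152, 0, 0.3], [0, 0, 0, -0.012, 0.152, 0, 0.3], [0, 0, 0, -0.012, 0.152, 0, 0.3], [0, 0, 0, -0.012, 0.152, 0, 0.3], [0, 0, 0, 0, 0, 0, 0.3], [0, 0, 0, 0, 0, 0, 0.3], [0, 0, 0, 0, 0, 0, 0.3]]]'

```text
clock: 31.05
position: [0.4438, -0.337, 0.1351]
ee_rot: [0.999, 0.041, -0.0, -0.001]
ft_force: [0.4, -0.5, -0.7]
grip_width: 0.576
grasp_force: 36.9
```

```bash
python3 - <<'E'
from h import *
goto(.4445,-.337,.0141)
print(get_obs()["grip_width"])
E
```

```text
at [ 0.4438 -0.337   0.1351] yaw 4.7 tilt [-5.0e-04  1.2e-03 -1.0e+00] turn -0.0 shift [0.003 0.    0.605]
0.576253027128862
```

Call:
send_rows --plan '[[[0, 0, 0, 0.003, 0, 0.1, 0.3], [0, 0, 0, 0, 0, 0.1, 0.3], [0, 0, 0, 0, 0, 0.1, 0.3], [0, 0, 0, 0, 0, 0.1, 0.3], [0, 0, 0, 0, 0, 0.05, 0.3], [0, 0, 0, 0, 0, 0.03, 0.3], [0, 0, 0, 0, 0, 0.02, 0.3], [0, 0, 0, 0, 0, 0.02, 0.3], [0, 0, 0, 0, 0, 0, 0.3], [0, 0, 0, 0, 0, 0, 0.3]]]'

```text
clock: 31.88
position: [0.445, -0.338, 0.0323]
ee_rot: [0.999, 0.041, 0.001, 0.0]
ft_force: [0.4, 0.4, -1.1]
grip_width: 0.578
grasp_force: 36.9
```

Free past the post top, so on down to contact.

Call:
send_rows --plan '[[[0, 0, 0, 0, 0, 0.03, 0.3], [0, 0, 0, 0, 0, 0.02, 0.3], [0, 0, 0, 0, 0, 0.015, 0.3], [0, 0, 0, 0, 0, 0.01, 0.3], [0, 0, 0, 0, 0, 0.008, 0.3], [0, 0, 0, 0, 0, 0.005, 0.3], [0, 0, 0, 0, 0, 0, 0.3], [0, 0, 0, 0, 0, 0, 0.3], [0, 0, 0, 0, 0, 0, 0.3]]]'

```text
clock: 32.63
position: [0.4446, -0.3378, 0.0142]
ee_rot: [0.999, 0.041, 0.0, 0.0]
ft_force: [-1.4, 0.3, 1.8]
grip_width: 0.579
grasp_force: 37.1
```

Call:
send_rows --plan '[[[0, 0, 0, 0, 0, 0, 0.6], [0, 0, 0, 0, 0, 0, 0.65], [0, 0, 0, 0, 0, 0, 0.7], [0, 0, 0, 0, 0, 0, 0.75], [0, 0, 0, 0, 0, 0, 0.75], [0, 0, 0, 0, 0, -0.04, 0.75], [0, 0, 0, 0, 0, -0.08, 0.75], [0, 0, 0, 0, 0, -0.15, 0.75], [0, 0, 0, 0, 0, -0.15, 0.75], [0, 0, 0, 0, 0, -0.15, 0.75], [0, 0, 0, 0, 0, -0.15, 0.75], [0, 0, 0, 0, 0, -0.15, 0.75]]]'

```text
clock: 33.63
position: [0.4443, -0.3377, 0.1904]
ee_rot: [0.999, 0.041, 0.0, 0.0]
ft_force: [0.4, -0.9, -0.5]
grip_width: 0.752
grasp_force: 0.0
```

Call:
send_rows --plan '[[[0, 0, 0, 0, -0.12, 0, 0.75], [0, 0, 0, 0, -0.12, 0, 0.75], [0, 0, 0, 0, -0.12, 0, 0.75], [0, 0, 0, 0, -0.12, 0, 0.75], [0, 0, 0, 0, -0.12, 0, 0.75], [0, 0, 0, 0, -0.12, 0, 0.75], [0, 0, 0, 0, -0.12, 0, 0.75], [0, 0, 0, 0, -0.12, 0, 0.75], [0, 0, 0, 0, -0.12, 0, 0.75], [0, 0, 0, 0, -0.12, 0, 0.75], [0, 0, 0, 0, -0.12, 0, 0.75], [0, 0, 0, 0, -0.12, 0, 0.75], [0, 0, 0, 0, 0, 0, 0.75], [0, 0, 0, 0, 0, 0, 0.75], [0, 0, 0, 0, 0, 0, 0.75], [0, 0, 0, 0, 0, 0, 0.75]]]'

```text
clock: 34.97
position: [0.421, -0.0517, 0.1882]
ee_rot: [0.999, 0.04, 0.0, 0.0]
ft_force: [0.2, -0.5, 0.8]
grip_width: 0.747
grasp_force: 0.0
```

```bash
python3 - <<'E'
from h import *
import cv2
s=optics.camera("scene");t=optics.camera("top")
a=cv2.resize(s[220:360,110:310],None,fx=2,fy=2,interpolation=cv2.INTER_CUBIC)
b=cv2.resize(t[168:268,380:480],(380,380),interpolation=cv2.INTER_CUBIC)
a=cv2.copyMakeBorder(a,0,100,0,0,cv2.BORDER_CONSTANT)
cv2.imwrite("pics/f.png",np.hstack([a,b])[:,:,::-1])
E
```

```text
(no output)
```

View pics/f.png

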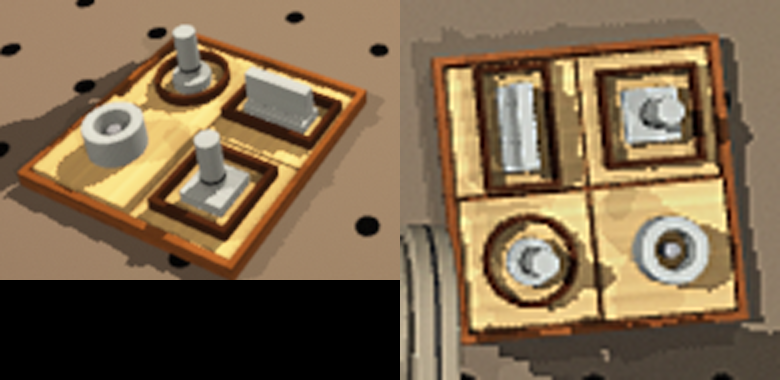

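All four parts stand upright in their places, with the collar over the post and the gripper clear. Handing in.

```bash
python3 -c "
from workcell import job
print(job.hand_in())"
```

```text
the job is handed in; nothing more can be done
None
```

The job is handed in: the final pictures show both dogs, the fence stop and the collar upright in their places in the caddy, and the levelling foot and hex nut were not touched; the arm took about 35 s.

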